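Set the reagent jars out on their colour-matched spill saucers

ROBOT

A 7-joint arm with a two-finger parallel gripper is mounted at the origin on the work surface. World frame = base frame: x ahead of the robot, y to its left, z up, the work surface at z = 0. Lengths are in m, angles in rad, forces in N, time in s.
With the tool pointing down it reaches from about 0.425 to 0.825 m from the base axis. Payload 3.6 kg.
Tool frame: the origin (TCP) lies at the very end of the fingers, on their centre line; the grasp point (between the pads) lies robot.grip_depth behind it (robot.grip_depth is the distance from the TCP to the grasp point, in m); z points along the fingers, y is the line along which they close (so a half turn about z gives the same grasp; the last joint's range is limited). The gripper opens to 85 mm and grips with 20 to 120 N. Pads are 22 mm wide; open, the fingers measure 114 mm over their backs; the gripper's body (76 mm by 85 mm) begins 54 mm behind the grasp point. The pads swing forward as they close: fully open they stand 13 mm farther back than shut.
Start: joints at [1.165, 0.615, -0.013, 1.423, 0.008, 1.103, -0.04], TCP at [0.24, -0.604, 0.231] pointing down, gripper open.
Joint ranges: [-3.12, 3.12], [-0.3, 2.06], [-1.34, 1.32], [0.26, 2.42], [-1.36, 4.5], [0.01, 1.98], [-2.84, 2.84]. Speed limits (rad/s): [2.79, 2.79, 3.14, 3.14, 3.14, 3.14, 3.14].

INTERFACE

Orientations are given as a unit quaternion [x, y, z, w].
In Python, from rig import robot, snapshot, camera_params gives the robot as it stands.
- The arm moves only by the tool jog_arm, never from a script. Its arguments are lists of equal length, an entry for each row: "linear": the shift along the tool's x, y, z in m, a list of three; "twist": the turn about the tool's z in rad. In form: {"linear": [[dx, dy, dz], ...], "twist": [twist, ...]}. A call has exactly 10 rows; each row shifts and turns the commanded pose from where the row before left it, along the tool's axes as they then stand; what a row does not reach is not made up. A row lasts 1/12 s, in which the tool goes at most 41.7 mm and 7.16 degrees, less where a joint would pass 70% of its speed; a pose out of reach is approached as far as the arm can. A call is refused whole if a number of a shift passes 0.0417 or a number of a turn 0.125, either way. A call with a gripper value outside its range is refused whole. "gripper" is the closure, from 0 (fully open) to 1 (shut), set as the call begins (left out, the last holds). The fingers move at their own pace and stop on an object; "squeeze" is the grip in N (left out, the last holds). Time passes only in rows, so rows that do not move let the fingers close, or fill a call up. It gives the time, the measured TCP pose, the force, the opening and the grip force at its end, in the units of the state.
- robot.read_state(): the state, without advancing time (a new reading comes with each control period).
- snapshot(name): name is "scene" or "side" or "wrist"; returns the picture (400x640x3 uint8, red, green, blue); there is no depth.
- camera_params(name): a dict with "mtx" (3x3 intrinsics, pixels), "R" (3x3) and "t" (3): a world point X has camera coordinates R X + t; the wrist camera has in their place "T_tool_cam" (4x4, takes a point from camera to tool coordinates, whose origin is the TCP and whose axes are the flange's). Camera axes: x right, y down, z forward; pixel columns grow to the right and rows downward; lengths in m; the calibration is good to about 2 mm. A picture is of the moment at which its call begins: read the wrist's pose just before it. camera_params takes no time and is no camera call.
- robot.finish_job(): hands the job in; it is judged then, once.
The state is a dict: "t": time; "joint_positions": joint angles; "qd": joint speeds; "joint_efforts": joint torques, N m; "ee_pos": TCP position; "tcp_rot": TCP orientation; "force": force on the tool from outside, world axes, zero at the start; "wrist_torque": the same for the moment, N m; "grip_width": opening from 0.0 (shut) to 1.0 (fully open); "finger_force": force on a finger pad.
Only numpy, scipy, OpenCV 4.12 (cv2) and the standard library are available. Lean on these libraries where they do the work, as an engineer would, in place of code of your own. Each camera call takes 0.05 s, during which the arm holds its last target. There are 200 camera calls.

TASK

Set the bench up for the next preparation: stand each of the four reagent jars with a coloured lid inside the spill saucer of the same colour as its lid, upright and flat on the saucer's floor. Never let a reagent jar tip over on the way, and leave the white-lidded jar and the glass beaker standing where they are.

Things in the scene. Friction and masses are not known exactly. Their poses are not given: they have to be found in the camera images.
- jar_red: Closed upright white plastic jar with a blank paper label and a red screw lid, the only one so coloured. Body 50 mm in diameter; lid 52 mm in diameter and 22 mm high, its top 90 mm above the underside. Rigid, lid fixed on, 110 to 230 g. Loose on the bench. Origin: centre of the underside; z up along the jar.
- jar_blue: Closed upright white plastic jar with a blank paper label and a blue screw lid, the only one so coloured. Body 50 mm in diameter; lid 52 mm in diameter and 22 mm high, its top 80 mm above the underside. Rigid, lid fixed on, 110 to 230 g. Loose on the bench. Origin: centre of the underside; z up along the jar.
- jar_yellow: Closed upright white plastic jar with a blank paper label and a yellow screw lid, the only one so coloured. Body 50 mm in diameter; lid 52 mm in diameter and 22 mm high, its top 85 mm above the underside. Rigid, lid fixed on, 110 to 230 g. Loose on the bench. Origin: centre of the underside; z up along the jar.
- jar_green: Closed upright white plastic jar with a blank paper label and a green screw lid, the only one so coloured. Body 50 mm in diameter; lid 52 mm in diameter and 22 mm high, its top 75 mm above the underside. Rigid, lid fixed on, 110 to 230 g. Loose on the bench. Origin: centre of the underside; z up along the jar.
- saucer_red: Round red plastic spill saucer, fixed to the bench: 86 mm in outer diameter, flat floor 78 mm in diameter lying 4 mm above the bench, rim 4 mm thick rising to 10 mm above the bench. Empty at the start. Origin: centre of the underside, on the bench; z up.
- saucer_blue: Round blue plastic spill saucer, fixed to the bench: 86 mm in outer diameter, flat floor 78 mm in diameter lying 4 mm above the bench, rim 4 mm thick rising to 10 mm above the bench. Empty at the start. Origin: centre of the underside, on the bench; z up.
- saucer_yellow: Round yellow plastic spill saucer, fixed to the bench: 86 mm in outer diameter, flat floor 78 mm in diameter lying 4 mm above the bench, rim 4 mm thick rising to 10 mm above the bench. Empty at the start. Origin: centre of the underside, on the bench; z up.
- saucer_green: Round green plastic spill saucer, fixed to the bench: 86 mm in outer diameter, flat floor 78 mm in diameter lying 4 mm above the bench, rim 4 mm thick rising to 10 mm above the bench. Empty at the start. Origin: centre of the underside, on the bench; z up.
- jar_white: Same kind of jar, 85 mm high, with a white lid: not part of the job, must stay where it is. Origin: centre of the underside; z up.
- beaker: Empty clear glass beaker, 68 mm in diameter, 90 mm high, loose: not part of the job, must stay where it is. Origin: centre of the underside; z up. (Unlisted among these things: a loose grey lid 48 mm across and 12 mm high, and a flat black timer 60 x 60 x 16 mm. Jars, saucers, beaker, lid and timer are scattered in any arrangement, centres at least 100 mm apart.)
Not all that is in view belongs to the job. Leave any purple look-alike of the jar_yellow alone.

How it is judged:
At the end, for the whole second after the job is handed in: Each coloured-lid jar stands on the floor of its colour's saucer: centres within 15 mm (inside the rim), underside 2 to 7 mm above the bench, tilt under 0.1 rad, at rest (0.02 m/s, 0.2 rad/s). White-lidded jar and beaker upright (0.1 rad), within 20 mm of their starts (horizontal distance between jar_red and saucer_red below 0.015 m and height (world z) of jar_red between 0.002 and 0.007 m and angle between each of jar_red, jar_blue, jar_yellow, jar_green, jar_white, beaker's own z axis and vertical below 0.1 rad and linear speed of each of jar_red, jar_blue, jar_yellow, jar_green below 0.02 m/s and angular speed of each of jar_red, jar_blue, jar_yellow, jar_green below 0.2 rad/s and horizontal distance between jar_blue and saucer_blue below 0.015 m and height (world z) of jar_blue between 0.002 and 0.007 m and horizontal distance between jar_yellow and saucer_yellow below 0.015 m and height (world z) of jar_yellow between 0.002 and 0.007 m and horizontal distance between jar_green and saucer_green below 0.015 m and height (world z) of jar_green between 0.002 and 0.007 m and distance of each of jar_white, beaker from where it was at the start of the episode below 0.02 m); the robot touches nothing.
It fails at once if the white-lidded jar is moved by more than 20 mm (distance of jar_white from where it was at the start of the episode above 0.02 m).
It fails at once if the glass beaker is moved by more than 20 mm (distance of beaker from where it was at the start of the episode above 0.02 m).
It fails at once if a reagent jar is tipped by more than 0.6 rad (angle between any of jar_red, jar_blue, jar_yellow, jar_green's own z axis and vertical above 0.6 rad).
It also fails if it takes over 120 s, if anything falls off the work surface, if the arm or the gripper's body presses on something with over 40 N, if the wrist force passes 120 N, or if a joint passes its speed limit or range.

## Working session

There is one attempt and no reset: what is moved stays moved. The work goes in short steps, Python scripts to look and compute and a tool call to move; the robot and the scene stay as the last step left them, time stands still between calls to the robot, and variables do not carry over. Pictures are saved under pics/ and viewed, at most 14 in all, crops included, and the job is handed in when it is done.

Besides the shell and the picture viewer there is one more tool, called by a JSON object that holds its "fn" and its "kwargs". jog_arm: Moves the arm, as the interface text tells. Its arguments: {"type":"object","properties":{"linear":{"type":"array"},"twist":{"type":"array"},"gripper":{"type":"number"},"squeeze":{"type":"number"}},"required":["linear","twist"]}

```bash
mkdir -p pics; ls; python3 - <<'E'
from rig import robot,snapshot,camera_params
import cv2,numpy as np
np.set_printoptions(precision=4,suppress=True)
s=robot.read_state();print(s['t'],s['ee_pos'],s['tcp_rot'],s['grip_width'],robot.grip_depth)
for n in("scene","side","wrist"):
    im=snapshot(n);cv2.imwrite(f"pics/{n}0.png",im[...,::-1]);p=camera_params(n);print(n,{k:np.array(v) for k,v in p.items()})
E
```

```text
pics
0.0 [ 0.2401 -0.6032  0.2301] [ 0.9821  0.1883 -0.0003 -0.0013] 1.0007989575373892 0.0187
scene {'mtx': array([[497.8621,   0.    , 315.905 ],
       [  0.    , 497.8621, 195.939 ],
       [  0.    ,   0.    ,   1.    ]]), 'R': array([[ 0.419 ,  0.908 ,  0.0059],
       [ 0.7684, -0.3511, -0.5351],
       [-0.4838,  0.2288, -0.8447]]), 't': array([-0.2281, -0.3815,  1.5724])}
side {'mtx': array([[480.1937,   0.    , 323.4648],
       [  0.    , 480.1937, 199.5912],
       [  0.    ,   0.    ,   1.    ]]), 'R': array([[-0.6839, -0.7293,  0.0207],
       [-0.485 ,  0.4332, -0.7597],
       [ 0.5451, -0.5296, -0.65  ]]), 't': array([0.3942, 0.3032, 1.1108])}
wrist {'mtx': array([[321.5553,   0.    , 319.4934],
       [  0.    , 321.5553, 195.1117],
       [  0.    ,   0.    ,   1.    ]]), 'T_tool_cam': array([[-0.0012, -0.9478, -0.319 ,  0.0819],
       [ 1.    , -0.001 , -0.0006, -0.0003],
       [ 0.0003, -0.319 ,  0.9478, -0.1418],
       [ 0.    ,  0.    ,  0.    ,  1.    ]])}
```

View pics/scene0.png

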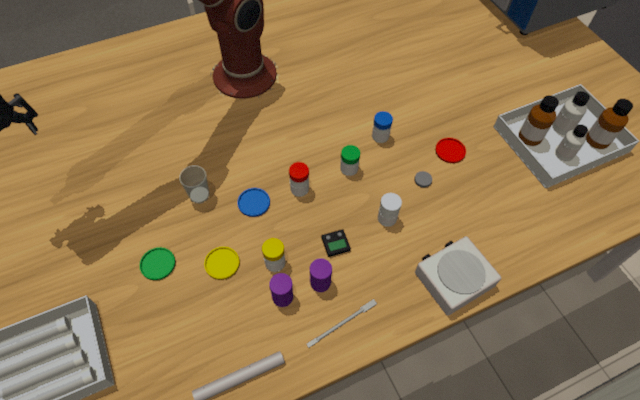

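View pics/side0.png

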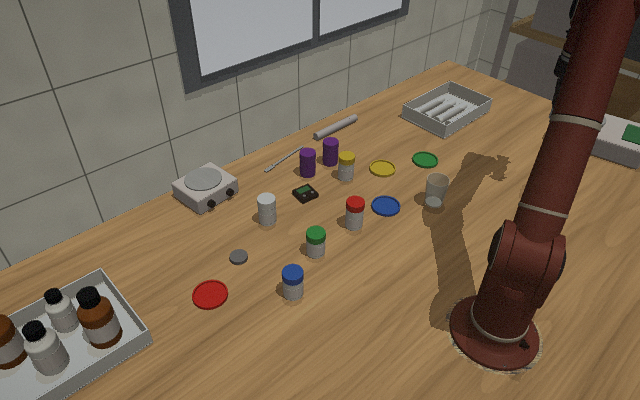

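Scene: lids are red (299,172), blue (383,121), green (350,155) and yellow (273,248). Saucers are red (451,150), blue (254,202), yellow (222,263) and green (158,264). Possible confusions are the purple jars at (282,290) and (321,275), the white jar at (390,208), the grey lid at (424,180), the timer at (336,243) and the beaker at (196,185). In the side view the lids are red (355,203), blue (293,273), green (316,234) and yellow (347,158).

A cylinder's silhouette is point-symmetric, so the blob centroids give the lid and saucer centres, which I can triangulate.

```bash
cat > h.py <<'E'
import cv2,numpy as np
from rig import robot,snapshot,camera_params
np.set_printoptions(precision=4,suppress=True)
H={'red':[(0,8),(172,180)],'yellow':[(24,34)],'green':[(50,85)],'blue':[(100,118)],'purple':[(125,155)]}
def blobs(im,c,amin=60):
    h=cv2.cvtColor(im,cv2.COLOR_RGB2HSV);m=0
    for a,b in H[c]: m=m|cv2.inRange(h,(a,140,60),(b,255,255))
    n,l,st,ce=cv2.connectedComponentsWithStats(m)
    return [(ce[i],st[i]) for i in range(1,n) if st[i,4]>amin]
def ray(n,uv,T=None):
    p=camera_params(n);d=np.linalg.inv(p['mtx'])@[*uv,1]
    if n=='wrist':
        M=T@np.array(p['T_tool_cam']);return M[:3,3],M[:3,:3]@d
    R=np.array(p['R']);return -R.T@p['t'],R.T@d
def tri(rs):
    A=0;b=0
    for o,d in rs:
        d=d/np.linalg.norm(d);P=np.eye(3)-np.outer(d,d);A=A+P;b=b+P@o
    x=np.linalg.solve(A,b)
    return x,max(np.linalg.norm(np.cross(x-o,d/np.linalg.norm(d))) for o,d in rs)
def plane(r,z): o,d=r; return o+d*(z-o[2])/d[2]
E
python3 - <<'E'
from h import *
I={n:cv2.imread(f'pics/{n}0.png')[...,::-1].copy() for n in('scene','side')}
for c in H:
    B={n:blobs(I[n],c) for n in I}
    for n in I: print(c,n,[(b[0].round(1).tolist(),b[1][2:].tolist()) for b in B[n]])
    for a in B['scene']:
        for b in B['side']:
            x,e=tri([ray('scene',a[0]),ray('side',b[0])])
            if e<.006: print('   ',x,'err',e)
for nm,a,b,z in(('white',(391,201),(267,201),.07),('beaker',(196,184),(437,190),.045),('timer',(336,243),(305,193),.01),('lid',(424,180),(238,257),.006)):
    print(nm,*tri([ray('scene',a),ray('side',b)]))
y=I['scene'][215:315,220:345];cv2.imwrite('pics/crop.png',cv2.resize(y,None,fx=5,fy=5)[...,::-1])
E
```

```text
red scene [([233.8, 5.6], [12, 14, 71]), ([244.0, 81.5], [63, 43, 1030]), ([450.3, 149.9], [30, 25, 601]), ([298.5, 171.7], [20, 20, 327])]
red side [([604.3, 60.3], [67, 121, 2511]), ([565.0, 168.3], [66, 92, 1990]), ([355.0, 203.7], [19, 18, 282]), ([544.4, 230.3], [47, 43, 808]), ([510.9, 228.8], [17, 21, 131]), ([503.3, 251.8], [16, 24, 149]), ([528.3, 258.5], [39, 30, 439]), ([553.7, 266.4], [17, 25, 154]), ([209.6, 294.2], [36, 31, 859]), ([503.3, 347.3], [87, 49, 934])]
    [ 0.0472 -0.0076  0.2893] err 0.0016333650364432773
    [-0.0056  0.0036  0.252 ] err 0.0011821370982967364
    [0.5255 0.428  0.005 ] err 0.00032992248458729717
    [ 0.4654 -0.0128  0.0798] err 0.00034181570120107564
yellow scene [([272.7, 248.7], [22, 23, 401]), ([221.3, 262.2], [36, 33, 922])]
yellow side [([346.4, 155.4], [16, 10, 122]), ([382.2, 167.8], [26, 17, 283])]
    [ 0.6414 -0.1561  0.0813] err 9.728823074356008e-05
    [ 0.5869 -0.2744  0.0053] err 0.0008875407488755075
green scene [([350.2, 154.2], [19, 18, 275]), ([157.0, 263.4], [35, 32, 880])]
green side [([425.3, 159.2], [25, 15, 149])]
    [ 0.5231 -0.4191  0.0047] err 0.0002648265023907657
blue scene [([382.8, 120.1], [17, 18, 251]), ([253.4, 201.8], [32, 28, 698])]
blue side [([385.5, 205.6], [28, 20, 401]), ([292.1, 271.9], [21, 18, 273])]
    [0.3985 0.2709 0.0739] err 0.00010895282721785129
    [ 0.4558 -0.1407  0.0046] err 0.0002848742457074466
purple scene [([320.1, 273.4], [21, 33, 486]), ([280.3, 287.4], [22, 32, 476])]
purple side []
white [0.6389 0.1593 0.0769] 0.0015456660713563625
beaker [ 0.3698 -0.2635  0.0496] 0.0011722438685507896
timer [0.6568 0.0029 0.0078] 0.0006623909654628549
lid [0.5817 0.3058 0.0032] 0.0015808878904376184
```

View pics/crop.png

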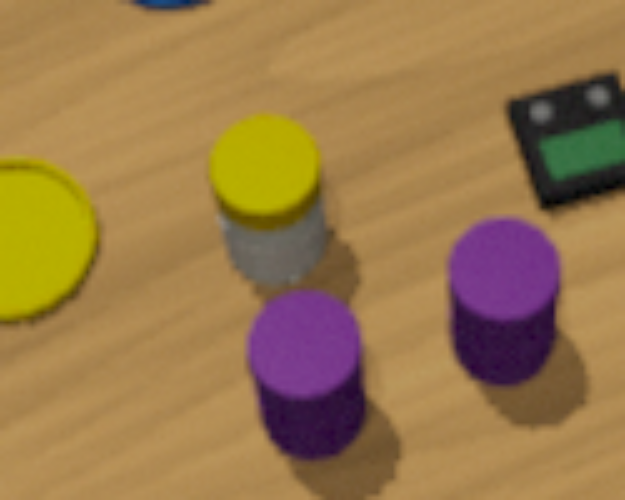

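The crop confirms the yellow lid at scene (273,248), with both purple look-alikes separate from it. I'll loosen the mask so that shaded lid sides count, and re-measure all of them.

```bash
sed -i 's/(a,140,60)/(a,120,25)/; s/(24,34)/(22,36)/; s/(50,85)/(48,90)/; s/(100,118)/(98,122)/;s/(125,155)/(124,160)/' h.py
python3 - <<'E'
from h import *
I={n:cv2.imread(f'pics/{n}0.png')[...,::-1].copy() for n in('scene','side')}
for c in H:
    B={n:blobs(I[n],c) for n in I}
    for a in B['scene']:
        for b in B['side']:
            x,e=tri([ray('scene',a[0]),ray('side',b[0])])
            if e<.006 and x[2]<.12 and np.hypot(*x[:2])>.3: print(c,x,'err',e,a[1][2:],b[1][2:],b[0])
for n,u in (('side',(316,234)),('side',(348,158)),('side',(308,162))): print(cv2.cvtColor(I[n],cv2.COLOR_RGB2HSV)[u[1]-6:u[1]+10:2,u[0]].tolist())
from scipy.spatial.transform import Rotation as Ro
s=robot.read_state();print(Ro.from_quat(s['tcp_rot']).as_matrix())
E
```

```text
red [0.5255 0.428  0.005 ] err 0.00032992248458729717 [ 30  25 601] [ 36  31 859] [209.5588 294.1921]
red [ 0.4654 -0.0127  0.0797] err 0.00044204312939252825 [ 20  20 328] [ 19  18 284] [354.9155 203.7746]
yellow [ 0.6391 -0.1551  0.075 ] err 0.00044608012369283127 [ 22  24 422] [ 16  15 198] [346.4192 157.5   ]
yellow [ 0.5872 -0.2743  0.0054] err 0.0009811818257726074 [ 36  34 943] [ 27  18 368] [382.0299 167.7582]
green [0.4608 0.1388 0.0654] err 3.797984403295354e-05 [ 19  19 289] [ 20  19 281] [315.4342 234.3345]
green [ 0.5234 -0.4185  0.0044] err 0.0005197904835005343 [ 35  33 896] [ 25  16 307] [424.8958 159.4072]
blue [0.3963 0.2721 0.0711] err 0.00036880429056907686 [ 18  18 256] [ 21  22 339] [292.4366 273.4749]
blue [ 0.4558 -0.1408  0.0045] err 0.0003020631932847174 [ 32  28 709] [ 28  20 439] [385.5558 205.5558]
purple [ 0.7355 -0.0785  0.0545] err 0.0013668719858638692 [ 22  33 590] [ 16  30 198] [307.9697 158.7626]
purple [ 0.7356 -0.1771  0.0696] err 0.0026554675675737735 [ 23  34 602] [ 15  20 137] [330.9708 143.0949]
[[63, 139, 119], [61, 137, 117], [63, 139, 121], [63, 147, 116], [62, 136, 116], [63, 134, 122], [56, 122, 71], [55, 129, 71]]
[[25, 183, 164], [25, 178, 165], [25, 183, 162], [25, 174, 166], [22, 186, 114], [22, 183, 107], [23, 191, 103], [20, 30, 102]]
[[142, 137, 110], [142, 100, 66], [144, 114, 65], [144, 112, 66], [148, 106, 65], [147, 116, 64], [145, 122, 67], [145, 133, 69]]
[[ 0.9291  0.3698 -0.0007]
 [ 0.3698 -0.9291  0.0019]
 [-0.     -0.002  -1.    ]]
```

All measured lid-centre heights (0.080, 0.075, 0.065, 0.071) match the described ones to within 2 mm. The saucer centres come out at z≈0.005 and every position is within reach. Start with yellow: square the tool to the world axes and travel.

{"fn": "jog_arm", "kwargs": {"linear": [[0, 0, 0], [0, 0, 0], [0, 0, 0], [0, 0, 0], [0.025, -0.028, 0], [0.025, -0.028, 0], [0.025, -0.028, 0], [0.025, -0.028, 0], [0.025, -0.028, 0], [0.025, -0.028, 0]], "twist": [0.0947, 0.0947, 0.0947, 0.0947, 0, 0, 0, 0, 0, 0], "gripper": 0, "squeeze": 50}}

```text
t: 0.98
ee_pos: [0.3912, -0.4342, 0.2311]
tcp_rot: [1.0, -0.0, -0.0, -0.0]
force: [1.1, -0.0, -0.7]
grip_width: 0.999
finger_force: 0.0
```

{"fn": "jog_arm", "kwargs": {"linear": [[0.0248, -0.0279, 0], [0.0248, -0.0279, 0], [0.0248, -0.0279, 0], [0.0248, -0.0279, 0], [0.0248, -0.0279, 0], [0.0248, -0.0279, 0], [0.0248, -0.0279, 0], [0.0248, -0.0279, 0], [0.0248, -0.0279, 0], [0.0248, -0.0279, 0]], "twist": [0, 0, 0, 0, 0, 0, 0, 0, 0, 0]}}

```text
t: 1.82
ee_pos: [0.6391, -0.1552, 0.231]
tcp_rot: [1.0, 0.0, -0.0, -0.0]
force: [1.3, -0.6, -0.4]
grip_width: 1.0
finger_force: 0.0
```

```bash
cat > w.py <<'E'
from h import *
from scipy.spatial.transform import Rotation as Ro
import sys
c,z=sys.argv[1],float(sys.argv[2])
s=robot.read_state();T=np.eye(4);T[:3,:3]=Ro.from_quat(s['tcp_rot']).as_matrix();T[:3,3]=s['ee_pos']
im=snapshot('wrist');cv2.imwrite(f'pics/w{s["t"]:.1f}.png',im[...,::-1])
print(s['t'],s['ee_pos'],s['force'])
for b in blobs(im,c,150): print(b[0],b[1],plane(ray('wrist',b[0],T),z))
E
python3 w.py yellow .074; ls pics
```

```text
1.8167 [ 0.6391 -0.1552  0.231 ] [ 1.3024 -0.6015 -0.3994]
[321.921  177.4876] [ 295  149   55   57 2381] [ 0.6382 -0.1571  0.074 ]
[419.4559 202.2321] [ 384  169   73   69 3628] [ 0.6127 -0.2535  0.074 ]
crop.png
scene0.png
side0.png
w1.8.png
wrist0.png
```

The wrist view agrees to 2 mm. Descend and grip.

{"fn": "jog_arm", "kwargs": {"linear": [[0, 0.001, 0.022], [0, 0, 0.022], [0, 0, 0.022], [0, 0, 0.022], [0, 0, 0.022], [0, 0, 0.022], [0, 0, 0.022], [0, 0, 0.022], [0, 0, 0], [0, 0, 0]], "twist": [0, 0, 0, 0, 0, 0, 0, 0, 0, 0]}}

```text
t: 2.7
ee_pos: [0.6372, -0.1577, 0.0541]
tcp_rot: [1.0, -0.0, -0.002, -0.0]
force: [0.5, -0.4, 0.4]
grip_width: 1.004
finger_force: 0.0
```

{"fn": "jog_arm", "kwargs": {"linear": [[0, 0, 0], [0, 0, 0], [0, 0, 0], [0, 0, 0], [0, 0, 0], [0, 0, 0], [0, 0, 0], [0, 0, 0], [0, 0, 0], [0, 0, 0]], "twist": [0, 0, 0, 0, 0, 0, 0, 0, 0, 0], "gripper": 1}}

```text
t: 3.53
ee_pos: [0.6399, -0.158, 0.0575]
tcp_rot: [1.0, 0.0, 0.002, 0.0]
force: [-0.4, 0.9, 5.9]
grip_width: 0.593
finger_force: 52.4
```

{"fn": "jog_arm", "kwargs": {"linear": [[0, 0, -0.015], [0, 0, -0.015], [0, 0, -0.015], [0, 0, -0.005], [-0.0087, 0.0197, 0], [-0.0087, 0.0197, 0], [-0.0087, 0.0197, 0], [-0.0087, 0.0197, 0], [-0.0087, 0.0197, 0], [-0.0087, 0.0197, 0]], "twist": [0, 0, 0, 0, 0, 0, 0, 0, 0, 0]}}

```text
t: 4.37
ee_pos: [0.585, -0.2767, 0.1044]
tcp_rot: [1.0, 0.0, -0.001, -0.0]
force: [0.1, -0.1, -2.5]
grip_width: 0.595
finger_force: 52.5
```

```bash
python3 - <<'E'
from h import *
for i in range(2):
    print(robot.read_state()['ee_pos'])
    B={n:blobs(snapshot(n),'yellow') for n in('scene','side')}
    for a in B['scene']:
        for b in B['side']:
            x,e=tri([ray('scene',a[0]),ray('side',b[0])])
            if e<.006 and x[2]<.3: print(x,e)
E
python3 w.py yellow .12
```

```text
[ 0.585  -0.2767  0.1044]
[ 0.5924 -0.2767 -0.0014] 0.0017013444916132916
[ 0.5822 -0.2826  0.1046]
[ 0.5809 -0.2821  0.1185] 0.0018443734288132747
[ 0.5915 -0.2751 -0.0005] 0.002395847761818442
4.5667 [ 0.5852 -0.2767  0.1046] [-0.15    0.6523 -1.9606]
[612.3844  32.483 ] [576  26  64  13 294] [ 0.6849 -0.3803  0.12  ]
[495.9072  48.1471] [ 421   41  151   16 1326] [ 0.68 -0.34  0.12]
[320.352  174.5528] [ 266  140  109   87 4966] [ 0.6333 -0.2769  0.12  ]
[319.3156 281.3841] [  260   219   121   123 11617] [ 0.583  -0.2763  0.12  ]
[571.1    318.8893] [502 315 138  11 560] [ 0.5619 -0.3961  0.12  ]
[572.698 329.398] [513 327 127   8 500] [ 0.5557 -0.3984  0.12  ]
```

{"fn": "jog_arm", "kwargs": {"linear": [[0.001, -0.001, 0.01], [0, 0, 0.01], [0, 0, 0.01], [0, 0, 0.005], [0, 0, 0.004], [0, 0, 0.003], [0, 0, 0.002], [0, 0, 0.002], [0, 0, 0], [0, 0, 0]], "twist": [0, 0, 0, 0, 0, 0, 0, 0, 0, 0]}}

```text
t: 5.45
ee_pos: [0.5874, -0.2749, 0.0616]
tcp_rot: [1.0, 0.0, 0.0, -0.0]
force: [-3.3, 1.7, 7.0]
grip_width: 0.589
finger_force: 53.5
```

{"fn": "jog_arm", "kwargs": {"linear": [[0, 0, 0], [0, 0, 0], [0, 0, 0], [0, 0, 0], [0, 0, 0], [0, 0, 0], [0, 0, -0.03], [0, 0, -0.03], [0, 0, -0.03], [0, 0, -0.03]], "twist": [0, 0, 0, 0, 0, 0, 0, 0, 0, 0], "gripper": 0}}

```text
t: 6.28
ee_pos: [0.587, -0.275, 0.1804]
tcp_rot: [1.0, 0.0, -0.0, -0.0]
force: [0.3, 0.0, 0.5]
grip_width: 0.998
finger_force: 0.0
```

```bash
cat > c.py <<'E'
from h import *
import sys
I={n:snapshot(n) for n in('scene','side')}
for n in I: cv2.imwrite(f'pics/{n}{robot.read_state()["t"]:.1f}.png',I[n][...,::-1])
print(robot.read_state()['ee_pos'])
for c in sys.argv[1:]:
    B={n:blobs(I[n],c) for n in I}
    for a in B['scene']:
        for b in B['side']:
            x,e=tri([ray('scene',a[0]),ray('side',b[0])])
            if e<.006 and x[2]<.12 and np.hypot(*x[:2])>.3: print(c,x,'err',e,a[1][2:],b[1][2:])
E
python3 c.py red blue green yellow; ls pics|grep scene
```

```text
[ 0.5906 -0.2768  0.1856]
red [0.5256 0.428  0.0047] err 0.00029870632829104494 [ 30  25 600] [ 36  30 858]
red [ 0.4656 -0.0129  0.0797] err 0.0004761156637459146 [ 20  20 329] [ 19  18 283]
blue [0.3967 0.2722 0.0715] err 0.0002908507971855155 [ 18  18 256] [ 21  22 332]
blue [ 0.4557 -0.1406  0.0048] err 0.00036115511147671885 [ 32  28 700] [ 28  20 440]
green [0.4607 0.1386 0.0656] err 0.00013167163622363197 [ 19  19 287] [ 20  19 271]
green [ 0.5238 -0.4183  0.0047] err 0.0008633431050979964 [ 35  33 896] [ 26  16 304]
yellow [ 0.6009 -0.2795  0.0661] err 0.0054913473596708146 [ 36  43 906] [ 17  14 195]
yellow [ 0.577  -0.2713  0.0043] err 0.004823573652652615 [ 36  43 906] [ 26  16 178]
scene0.png
scene6.4.png
```

{"fn": "jog_arm", "kwargs": {"linear": [[-0.0122, -0.0262, 0], [-0.0122, -0.0262, 0], [-0.0122, -0.0262, 0], [-0.0122, -0.0262, 0], [-0.0122, -0.0262, 0], [-0.0122, -0.0262, 0], [-0.0122, -0.0262, 0], [-0.0122, -0.0262, 0], [-0.0122, -0.0262, 0], [-0.0122, -0.0262, 0]], "twist": [0, 0, 0, 0, 0, 0, 0, 0, 0, 0]}}

```text
t: 7.22
ee_pos: [0.4642, -0.0119, 0.179]
tcp_rot: [1.0, -0.0, -0.0, -0.0]
force: [0.8, 0.8, -0.1]
grip_width: 1.002
finger_force: 0.0
```

```bash
python3 w.py red .079
```

```text
7.2167 [ 0.4642 -0.0119  0.179 ] [ 0.7927  0.7819 -0.0764]
[323.8949 195.0214] [ 291  161   67   69 3596] [ 0.4647 -0.015   0.079 ]
```

View pics/side6.4.png

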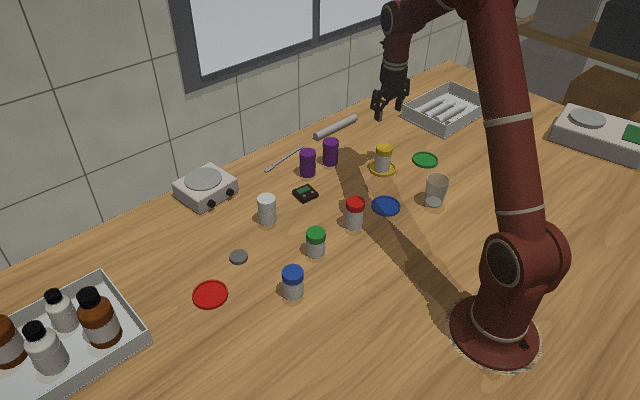

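The side view shows the yellow jar upright in its saucer at (383,158), with everything else untouched. The wrist view of red agrees. Descend 0.119 and grip.

{"fn": "jog_arm", "kwargs": {"linear": [[0, 0.001, 0.02], [0, 0, 0.02], [0, 0, 0.02], [0, 0, 0.02], [0, 0, 0.02], [0, 0, 0.019], [0, 0, 0], [0, 0, 0], [0, 0, 0], [0, 0, 0]], "twist": [0, 0, 0, 0, 0, 0, 0, 0, 0, 0]}}

```text
t: 8.1
ee_pos: [0.4661, -0.0141, 0.0614]
tcp_rot: [1.0, -0.0, 0.001, -0.0]
force: [-0.7, -0.0, 0.9]
grip_width: 1.002
finger_force: 0.0
```

{"fn": "jog_arm", "kwargs": {"linear": [[0, 0, 0], [0, 0, 0], [0, 0, 0], [0, 0, 0], [0, 0, 0], [0, 0, 0], [0, 0, 0], [0, 0, 0], [0, 0, 0], [0, 0, 0]], "twist": [0, 0, 0, 0, 0, 0, 0, 0, 0, 0], "gripper": 1}}

```text
t: 8.93
ee_pos: [0.4657, -0.0142, 0.0613]
tcp_rot: [1.0, -0.0, 0.001, 0.0]
force: [-0.3, -0.4, 5.4]
grip_width: 0.592
finger_force: 51.1
```

{"fn": "jog_arm", "kwargs": {"linear": [[0, 0, -0.01], [0, 0, -0.015], [0, 0, -0.02], [0, 0, -0.02], [0, 0, -0.02], [0, 0, -0.02], [0, 0, -0.015], [0, 0, 0], [0, 0, 0], [0, 0, 0]], "twist": [0, 0, 0, 0, 0, 0, 0, 0, 0, 0]}}

```text
t: 9.77
ee_pos: [0.4641, -0.0141, 0.1793]
tcp_rot: [1.0, 0.0, -0.001, -0.0]
force: [-0.2, -0.2, -2.8]
grip_width: 0.594
finger_force: 52.7
```

{"fn": "jog_arm", "kwargs": {"linear": [[0.0023, -0.015, 0], [0.004, -0.029, 0], [0.0045, -0.033, 0], [0.0045, -0.033, 0], [0.0045, -0.033, 0], [0.0045, -0.033, 0], [0.0045, -0.033, 0], [0.0045, -0.033, 0], [0.0045, -0.033, 0], [0.0045, -0.033, 0]], "twist": [0, 0, 0, 0, 0, 0, 0, 0, 0, 0]}}

```text
t: 10.6
ee_pos: [0.5064, 0.295, 0.1781]
tcp_rot: [1.0, 0.0, -0.002, 0.001]
force: [1.2, -0.3, -2.1]
grip_width: 0.594
finger_force: 52.6
```

{"fn": "jog_arm", "kwargs": {"linear": [[0.0045, -0.033, 0], [0.0045, -0.033, 0], [0.004, -0.029, 0], [0.003, -0.025, 0], [0.002, -0.014, 0], [0, 0, 0.02], [0, 0, 0.02], [0, 0, 0.02], [0, 0, 0], [0, 0, 0]], "twist": [0, 0, 0, 0, 0, 0, 0, 0, 0, 0]}}

```text
t: 11.43
ee_pos: [0.5239, 0.4266, 0.1172]
tcp_rot: [1.0, 0.0, -0.003, 0.002]
force: [1.4, 0.5, -1.4]
grip_width: 0.594
finger_force: 52.7
```

```bash
python3 w.py red .139; python3 - <<'E'
from rig import robot
print(robot.read_state()['ee_pos'])
E
```

```text
11.4333 [0.5239 0.4266 0.1172] [ 1.376   0.4685 -1.4074]
[320.7501 171.491 ] [ 269  137  105   82 4910] [0.575  0.4266 0.139 ]
[319.7104 282.4289] [  259   220   122   124 11832] [0.5255 0.427  0.139 ]
[0.52513558 0.42763334 0.11929218]
```

{"fn": "jog_arm", "kwargs": {"linear": [[0.0005, -0.001, 0.01], [0, 0, 0.015], [0, 0, 0.012], [0, 0, 0.008], [0, 0, 0.004], [0, 0, 0.003], [0, 0, 0.002], [0, 0, 0.002], [0, 0, 0], [0, 0, 0]], "twist": [0, 0, 0, 0, 0, 0, 0, 0, 0, 0]}}

```text
t: 12.32
ee_pos: [0.5266, 0.4293, 0.0655]
tcp_rot: [1.0, -0.0, 0.001, -0.001]
force: [0.7, -1.5, 2.0]
grip_width: 0.592
finger_force: 52.9
```

{"fn": "jog_arm", "kwargs": {"linear": [[0, 0, 0.001], [0, 0, 0], [0, 0, 0], [0, 0, 0], [0, 0, 0], [0, 0, 0], [0, 0, 0], [0, 0, 0], [0, 0, 0], [0, 0, 0]], "twist": [0, 0, 0, 0, 0, 0, 0, 0, 0, 0], "gripper": 0}}

```text
t: 13.15
ee_pos: [0.526, 0.4289, 0.0634]
tcp_rot: [1.0, 0.0, 0.0, -0.0]
force: [-0.6, 0.7, 0.5]
grip_width: 1.0
finger_force: 0.0
```

{"fn": "jog_arm", "kwargs": {"linear": [[0, 0, -0.03], [0, 0, -0.03], [0, 0, -0.03], [0, 0, -0.03], [-0.0215, 0.026, 0], [-0.0215, 0.026, 0], [-0.0215, 0.026, 0], [-0.0215, 0.026, 0], [-0.0215, 0.026, 0], [-0.0215, 0.026, 0]], "twist": [0, 0, 0, 0, 0, 0, 0, 0, 0, 0]}}

```text
t: 13.98
ee_pos: [0.3959, 0.2717, 0.1836]
tcp_rot: [1.0, 0.0, 0.0, -0.0]
force: [-0.8, 0.5, 0.5]
grip_width: 1.001
finger_force: 0.0
```

```bash
python3 w.py blue .069; python3 c.py red blue green yellow
```

```text
13.9833 [0.3959 0.2717 0.1836] [-0.841   0.5275  0.4774]
[320.9052 191.2399] [ 290  159   63   65 3185] [0.3949 0.2709 0.069 ]
[0.3952 0.2705 0.1836]
red [0.5267 0.4305 0.0837] err 0.000268111485299981 [ 20  19 298] [ 24  23 425]
red [ 0.5238  0.4263 -0.009 ] err 0.0007583925844359154 [ 30  25 315] [ 36  30 428]
blue [0.3957 0.2729 0.07  ] err 0.00014915761165040846 [ 19  18 259] [ 21  22 368]
blue [ 0.4561 -0.1408  0.0049] err 0.0003908620613243262 [ 32  28 709] [ 28  20 425]
green [0.46   0.1389 0.0651] err 0.00010251920161802312 [ 19  19 302] [ 20  19 275]
green [ 0.5236 -0.4182  0.0039] err 0.0010680156632888172 [ 35  33 896] [ 25  16 297]
yellow [ 0.6009 -0.2795  0.0662] err 0.005574635205878781 [ 36  43 913] [ 17  14 198]
yellow [ 0.577  -0.2712  0.0044] err 0.0047804182897672794 [ 36  43 913] [ 26  16 182]
```

Red stands at (0.527,0.4305) with its lid centre at z=0.084, which is correct. Now blue.

{"fn": "jog_arm", "kwargs": {"linear": [[0, 0, 0.02], [0, 0, 0.02], [0, 0, 0.02], [0, 0, 0.02], [0, 0, 0.02], [0, 0, 0.02], [0, 0, 0.013], [0, 0, 0], [0, 0, 0], [0, 0, 0]], "twist": [0, 0, 0, 0, 0, 0, 0, 0, 0, 0]}}

```text
t: 14.97
ee_pos: [0.3981, 0.274, 0.051]
tcp_rot: [1.0, 0.0, 0.001, -0.001]
force: [0.4, 0.7, 0.4]
grip_width: 1.004
finger_force: 0.0
```

{"fn": "jog_arm", "kwargs": {"linear": [[0, 0, 0], [0, 0, 0], [0, 0, 0], [0, 0, 0], [0, 0, 0], [0, 0, 0], [0, 0, 0], [0, 0, 0], [0, 0, 0], [0, 0, 0]], "twist": [0, 0, 0, 0, 0, 0, 0, 0, 0, 0], "gripper": 1}}

```text
t: 15.8
ee_pos: [0.3976, 0.273, 0.0514]
tcp_rot: [1.0, -0.0, 0.001, -0.0]
force: [-1.6, -1.3, 4.4]
grip_width: 0.598
finger_force: 51.0
```

{"fn": "jog_arm", "kwargs": {"linear": [[0, 0, -0.01], [0, 0, -0.015], [0, 0, -0.02], [0, 0, -0.02], [0, 0, -0.02], [0, 0, -0.02], [0, 0, -0.015], [0, 0, 0], [0, 0, 0], [0, 0, 0]], "twist": [0, 0, 0, 0, 0, 0, 0, 0, 0, 0]}}

```text
t: 16.63
ee_pos: [0.3961, 0.2724, 0.1697]
tcp_rot: [1.0, 0.0, -0.001, 0.001]
force: [0.0, -0.0, -2.1]
grip_width: 0.594
finger_force: 52.5
```

{"fn": "jog_arm", "kwargs": {"linear": [[0.01, 0.012, 0], [0.013, 0.022, 0], [0.013, 0.03, 0], [0.013, 0.03, 0], [0.01, 0.032, 0], [0, 0.033, 0], [0, 0.033, 0], [0, 0.033, 0], [0, 0.033, 0], [0, 0.033, 0]], "twist": [0, 0, 0, 0, 0, 0, 0, 0, 0, 0]}}

```text
t: 17.47
ee_pos: [0.4546, -0.0196, 0.169]
tcp_rot: [1.0, 0.0, -0.002, -0.0]
force: [0.7, -0.0, -1.8]
grip_width: 0.595
finger_force: 52.5
```

{"fn": "jog_arm", "kwargs": {"linear": [[0, 0.033, 0], [0, 0.033, 0], [0, 0.03, 0], [0, 0.02, 0], [0, 0.006, 0], [0, 0, 0.02], [0, 0, 0.02], [0, 0, 0.02], [0, 0, 0], [0, 0, 0]], "twist": [0, 0, 0, 0, 0, 0, 0, 0, 0, 0]}}

```text
t: 18.3
ee_pos: [0.4548, -0.1388, 0.109]
tcp_rot: [1.0, 0.001, -0.002, -0.001]
force: [0.4, 0.4, -1.5]
grip_width: 0.592
finger_force: 52.7
```

```bash
python3 w.py blue .13; python3 - <<'E'
from rig import robot
print(robot.read_state()['ee_pos'])
E
```

```text
18.3 [ 0.4548 -0.1388  0.109 ] [ 0.4437  0.4181 -1.4771]
[326.5123 175.9765] [ 272  140  108   88 5368] [ 0.5039 -0.1411  0.13  ]
[319.7013 286.3302] [  259   224   122   123 11753] [ 0.4538 -0.1385  0.13  ]
[ 0.45586197 -0.13922454  0.11007483]
```

{"fn": "jog_arm", "kwargs": {"linear": [[0.001, 0.002, 0.01], [0, 0, 0.015], [0, 0, 0.012], [0, 0, 0.008], [0, 0, 0.004], [0, 0, 0.003], [0, 0, 0.002], [0, 0, 0.002], [0, 0, 0], [0, 0, 0]], "twist": [0, 0, 0, 0, 0, 0, 0, 0, 0, 0]}}

```text
t: 19.18
ee_pos: [0.4577, -0.1423, 0.0555]
tcp_rot: [1.0, -0.0, 0.001, 0.0]
force: [-1.2, 0.2, 5.2]
grip_width: 0.594
finger_force: 53.2
```

{"fn": "jog_arm", "kwargs": {"linear": [[0, 0, 0], [0, 0, 0], [0, 0, 0], [0, 0, 0], [0, 0, 0], [0, 0, 0], [0, 0, -0.02], [0, 0, -0.04], [0, 0, -0.04], [0, 0, -0.03]], "twist": [0, 0, 0, 0, 0, 0, 0, 0, 0, 0], "gripper": 0}}

```text
t: 20.02
ee_pos: [0.4574, -0.1423, 0.1869]
tcp_rot: [1.0, -0.0, 0.001, 0.0]
force: [0.4, 0.3, 0.9]
grip_width: 1.003
finger_force: 0.0
```

{"fn": "jog_arm", "kwargs": {"linear": [[0.0003, -0.028, 0], [0.0004, -0.028, 0], [0.0004, -0.028, 0], [0.0004, -0.028, 0], [0.0004, -0.028, 0], [0.0004, -0.028, 0], [0.0004, -0.028, 0], [0.0004, -0.028, 0], [0.0004, -0.028, 0], [0.0004, -0.028, 0]], "twist": [0, 0, 0, 0, 0, 0, 0, 0, 0, 0]}}

```text
t: 20.85
ee_pos: [0.4605, 0.1392, 0.1843]
tcp_rot: [1.0, 0.0, -0.0, 0.0]
force: [1.3, -0.3, -0.0]
grip_width: 0.999
finger_force: 0.0
```

```bash
python3 w.py green .064; python3 c.py red blue green
```

```text
20.85 [0.4605 0.1392 0.1843] [ 1.3124 -0.3303 -0.0137]
[322.6875 188.8638] [ 292  157   62   64 3062] [0.4597 0.1369 0.064 ]
[0.4603 0.1407 0.1841]
red [0.5267 0.4304 0.0838] err 0.0003496370494212111 [ 21  19 299] [ 23  23 426]
red [ 0.5237  0.4263 -0.009 ] err 0.0005094693203376545 [ 30  25 314] [ 36  30 430]
blue [ 0.4437 -0.1344  0.0056] err 0.004985943062754502 [ 32  38 650] [ 28  18 199]
green [0.461  0.1392 0.0643] err 0.0005251360230210725 [ 19  18 286] [ 19  19 220]
green [ 0.5234 -0.4182  0.0037] err 0.0010027863018020357 [ 35  33 895] [ 25  16 299]
```

{"fn": "jog_arm", "kwargs": {"linear": [[0, 0.001, 0.02], [0, 0, 0.02], [0, 0, 0.02], [0, 0, 0.02], [0, 0, 0.02], [0, 0, 0.02], [0, 0, 0.018], [0, 0, 0], [0, 0, 0], [0, 0, 0]], "twist": [0, 0, 0, 0, 0, 0, 0, 0, 0, 0]}}

```text
t: 21.83
ee_pos: [0.4615, 0.1362, 0.0471]
tcp_rot: [1.0, -0.001, 0.001, 0.0]
force: [-0.3, -0.1, -0.4]
grip_width: 1.0
finger_force: 0.0
```

{"fn": "jog_arm", "kwargs": {"linear": [[0, 0, 0], [0, 0, 0], [0, 0, 0], [0, 0, 0], [0, 0, 0], [0, 0, 0], [0, 0, 0], [0, 0, 0], [0, 0, 0], [0, 0, 0]], "twist": [0, 0, 0, 0, 0, 0, 0, 0, 0, 0], "gripper": 1}}

```text
t: 22.67
ee_pos: [0.4615, 0.137, 0.0476]
tcp_rot: [1.0, -0.0, 0.001, -0.0]
force: [-1.1, -1.4, 5.8]
grip_width: 0.591
finger_force: 51.1
```

{"fn": "jog_arm", "kwargs": {"linear": [[0, 0, -0.01], [0, 0, -0.015], [0, 0, -0.02], [0, 0, -0.02], [0, 0, -0.02], [0, 0, -0.02], [0, 0, -0.015], [0, 0, 0], [0, 0, 0], [0, 0, 0]], "twist": [0, 0, 0, 0, 0, 0, 0, 0, 0, 0]}}

```text
t: 23.5
ee_pos: [0.4599, 0.1367, 0.1657]
tcp_rot: [1.0, 0.0, -0.001, 0.0]
force: [-0.4, 0.2, -1.8]
grip_width: 0.589
finger_force: 52.7
```

{"fn": "jog_arm", "kwargs": {"linear": [[0.004, 0.013, 0], [0.004, 0.024, 0], [0.004, 0.033, 0], [0.004, 0.033, 0], [0.004, 0.033, 0], [0.004, 0.033, 0], [0.004, 0.033, 0], [0.004, 0.033, 0], [0.004, 0.033, 0], [0.004, 0.033, 0]], "twist": [0, 0, 0, 0, 0, 0, 0, 0, 0, 0]}}

```text
t: 24.33
ee_pos: [0.4997, -0.1654, 0.1646]
tcp_rot: [1.0, 0.0, -0.002, -0.001]
force: [0.8, 0.0, -2.1]
grip_width: 0.593
finger_force: 52.6
```

{"fn": "jog_arm", "kwargs": {"linear": [[0.0045, 0.033, 0], [0.0045, 0.033, 0], [0.0045, 0.033, 0], [0.0045, 0.033, 0], [0.0045, 0.033, 0], [0, 0.033, 0], [0, 0.028, 0], [0, 0.02, 0], [0, 0.0095, 0], [0, 0, 0]], "twist": [0, 0, 0, 0, 0, 0, 0, 0, 0, 0]}}

```text
t: 25.17
ee_pos: [0.5212, -0.4221, 0.164]
tcp_rot: [1.0, -0.002, -0.002, -0.0]
force: [-0.3, -0.7, -2.4]
grip_width: 0.591
finger_force: 52.7
```

{"fn": "jog_arm", "kwargs": {"linear": [[0, 0, 0.015], [0, 0, 0.02], [0, 0, 0.015], [0, 0, 0.01], [0, 0, 0], [0, 0, 0], [0, 0, 0], [0, 0, 0], [0, 0, 0], [0, 0, 0]], "twist": [0, 0, 0, 0, 0, 0, 0, 0, 0, 0]}}

```text
t: 26.0
ee_pos: [0.5237, -0.4199, 0.1072]
tcp_rot: [1.0, -0.0, 0.001, 0.0]
force: [0.0, -0.0, -2.2]
grip_width: 0.591
finger_force: 52.6
```

```bash
python3 w.py green .125; python3 - <<'E'
from rig import robot
print(robot.read_state()['ee_pos'])
E
```

```text
26.0 [ 0.5237 -0.4199  0.1072] [ 0.0115 -0.0289 -2.1897]
[320.5038 177.9143] [ 267  143  108   84 5111] [ 0.571  -0.4199  0.125 ]
[319.5109 282.2889] [  260   221   120   122 11506] [ 0.5226 -0.4195  0.125 ]
[ 0.52360045 -0.41980877  0.10703444]
```

{"fn": "jog_arm", "kwargs": {"linear": [[0, -0.001, 0.01], [0, 0, 0.015], [0, 0, 0.012], [0, 0, 0.008], [0, 0, 0.004], [0, 0, 0.003], [0, 0, 0.002], [0, 0, 0.002], [0, 0, 0], [0, 0, 0]], "twist": [0, 0, 0, 0, 0, 0, 0, 0, 0, 0]}}

```text
t: 26.88
ee_pos: [0.5237, -0.4188, 0.0517]
tcp_rot: [1.0, 0.0, 0.001, 0.0]
force: [-1.3, 1.3, 3.8]
grip_width: 0.591
finger_force: 52.9
```

{"fn": "jog_arm", "kwargs": {"linear": [[0, 0, 0], [0, 0, 0], [0, 0, 0], [0, 0, 0], [0, 0, 0], [0, 0, 0], [0, 0, -0.02], [0, 0, -0.04], [0, 0, -0.04], [0, 0, -0.03]], "twist": [0, 0, 0, 0, 0, 0, 0, 0, 0, 0], "gripper": 0}}

```text
t: 27.72
ee_pos: [0.5241, -0.4192, 0.1835]
tcp_rot: [1.0, -0.0, 0.001, 0.001]
force: [-0.5, 0.3, -0.6]
grip_width: 1.001
finger_force: 0.0
```

{"fn": "jog_arm", "kwargs": {"linear": [[-0.02, 0.02, -0.02], [-0.02, 0.02, -0.01], [-0.02, 0.02, -0.01], [-0.02, 0.02, 0], [-0.02, 0.02, 0], [-0.02, 0.02, 0], [-0.02, 0.02, 0], [0, 0, 0], [0, 0, 0], [0, 0, 0]], "twist": [0, 0, 0, 0, 0, 0, 0, 0, 0, 0]}}

```text
t: 28.55
ee_pos: [0.3842, -0.5578, 0.2201]
tcp_rot: [1.0, 0.0, 0.001, -0.001]
force: [0.3, -0.2, -0.7]
grip_width: 1.002
finger_force: 0.0
```

```bash
cat > f.py <<'E'
# split lid from saucer: brightness-free, use upper part; lid via body-white neighbours is hard -> print top-of-blob points
from h import *
I={n:snapshot(n) for n in('scene','side')}
o=[]
for n,(x,y,w,h) in (('scene',(130,120,350,180)),('side',(190,130,280,190))):
    o.append(cv2.resize(I[n][y:y+h,x:x+w],(800,290 if n=='side' else 300)) if 0 else cv2.resize(I[n][y:y+h,x:x+w],None,fx=2.2,fy=1.55 if 0 else 2.2))
for i,q in enumerate(o): cv2.imwrite(f'pics/fin{i}.png',q[...,::-1])
W=dict(white=[(391,201),(267,201)])
E
python3 f.py; python3 c.py red blue green yellow
```

```text
[ 0.3851 -0.5572  0.2203]
red [0.5267 0.4304 0.0838] err 0.0002707906062348797 [ 20  19 296] [ 24  23 426]
red [ 0.524   0.4264 -0.0092] err 0.0006709341481510333 [ 30  25 313] [ 36  30 431]
blue [ 0.4438 -0.1344  0.0057] err 0.005198516674310125 [ 32  38 656] [ 28  19 198]
yellow [ 0.6009 -0.2795  0.0665] err 0.005588210266110309 [ 36  43 911] [ 17  14 190]
yellow [ 0.5767 -0.2713  0.0042] err 0.004681105120675432 [ 36  43 911] [ 27  16 177]
```

View pics/fin0.png

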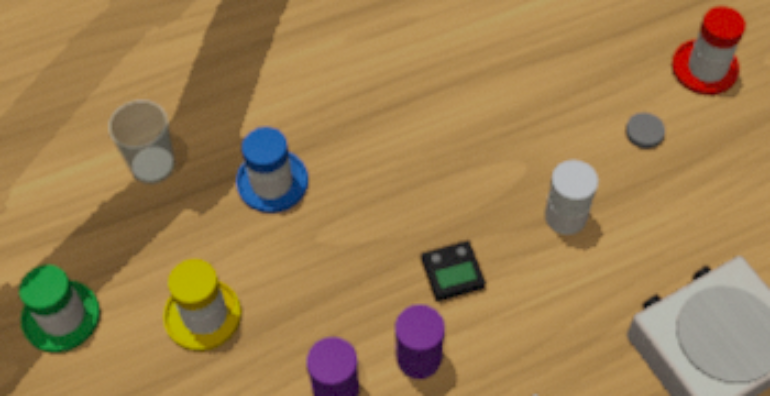

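View pics/fin1.png

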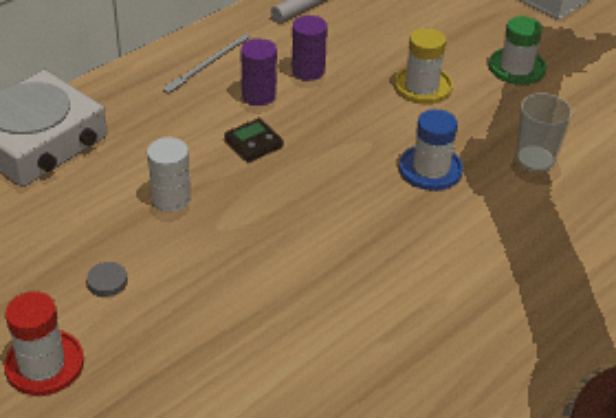

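Both crops show all four jars upright inside their own saucers, with the white jar and beaker unmoved. In the first crop the lids are at blue (266,149), yellow (195,283), green (47,289) and red (722,27). One numeric check from these lid pixels, then hand in.

```bash
python3 - <<'E'
from h import *
S={'blue':(.4558,-.1407),'yellow':(.587,-.2743),'green':(.5235,-.4185),'red':(.5255,.428)}
for c,a,b in(('blue',(266,150),(437,127)),('yellow',(195,284),(427,45)),('green',(48,290),(521,33)),('red',(722,28),(33,315))):
    x,e=tri([ray('scene',np.array(a)/2.2+(130,120)),ray('side',np.array(b)/2.2+(190,130))])
    print(c,x,e,'off mm',1e3*np.hypot(*(x[:2]-S[c])))
s=robot.read_state();print(s['t'])
E
```

```text
blue [ 0.4559 -0.1417  0.072 ] 0.001075884983240551 off mm 1.022506390982537
yellow [ 0.5867 -0.2708  0.0754] 0.0005152025758037595 off mm 3.5324824360719163
green [ 0.5236 -0.4144  0.0645] 0.0010154865270460222 off mm 4.113498573891112
red [0.5271 0.4291 0.082 ] 0.0017938754307929377 off mm 1.9930654093336377
28.75
```

```bash
python3 -c "
from rig import robot
print(robot.finish_job())"
```

```text
the job is handed in; nothing more can be done
None
```

The job is handed in at about 29 s: each coloured-lid jar stands upright in its matching saucer, 1–4 mm off centre by my camera measurements, and the white jar and beaker look unmoved; no verdict was returned.

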